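# Find the concealed catch and open the battery bay

### The arm

A 6-joint arm with a two-finger parallel gripper is mounted at the origin on the work surface. World frame = base frame: x ahead of the robot, y to its left, z up, the work surface at z = 0. Lengths are in m, angles in rad, forces in N, time in s.
With the tool pointing down it reaches from about 0.4 to 0.825 m from the base axis. Payload 7 kg.
Tool frame: the origin (TCP) lies at the very end of the fingers, on their centre line; the grasp point (between the pads) lies 19 mm behind it; z points along the fingers, x is the direction in which the jaws open and shut, and the axes are right-handed (so a half turn about z gives the same grasp; the last joint's range is limited). The gripper opens to 88 mm and grips with 3 to 60 N. Pads are 19 mm wide; open, the fingers measure 130 mm over their backs; the gripper's body (78 mm by 193 mm) begins 47 mm behind the grasp point.
Start: joints at [1.616, 0.359, 0.012, 0, -1.224, -0.288], TCP at [0.162, 0.655, 0.227] pointing down, gripper open.
Joint ranges: [-3.07, 3.07], [-1.43, 2.12], [-1.02, 1.25], [-3.03, 1.67], [-3.05, -0], [-3.03, 3.03]. Speed limits (rad/s): [2.39, 2.39, 3.01, 3.14, 3.14, 3.14].

### API

Orientations are given as [roll, pitch, yaw] about the fixed x, y, z axes, in that order (R = Rz(yaw) Ry(pitch) Rx(roll)).
In Python, from station import telemetry, grab_frame, arm, regions_of, pinpoint gives the robot as it stands. The module is installed in compiled form; this text tells all that it offers.
- The arm moves only by the shell command python3 -m inch 'ROWS' [FORCE]. ROWS is text: rows parted by semicolons, each of 7 numbers parted by spaces: the opening, from 0 (shut) to 1 (fully open), then the shift along the world's x, y, z in cm, then the turn, a rotation vector about the world's x, y, z in degrees. A call has 1 to 12 rows; each row is the pose to reach, as a shift and turn from the pose measured when the call began; what a row does not reach only later rows make up. A row lasts 1/8 s, in which the tool goes at most 62.5 mm and 10.7 degrees, less where a joint would pass 70% of its speed; a pose out of reach is approached as far as the arm can. A call with a gripper value outside its range is refused whole. The fingers move at their own pace and stop on an object; FORCE is the grip in N (left out, the last holds). Time passes only in rows, so rows that repeat a pose let the fingers close. It gives the time, the measured TCP pose, the force and the opening at its end, in the units of the state.
- telemetry.get_state(): the state, without advancing time (a new reading comes with each control period).
- grab_frame(name): name is "side" or "top" or "wrist"; returns a dict with "pixels" (420x560x3 uint8, red, green, blue), "fx", "fy", "cx", "cy" (pixels), "R" (3x3) and "t" (3): a world point X has camera coordinates R X + t. Camera axes: x right, y down, z forward; pixel columns grow to the right and rows downward; lengths in m; the calibration is good to about 2 mm. A picture is of the moment at which its call begins. There is no depth.
- arm.job_done(): hands the job in, once; it reports no verdict.
Trained networks look in the newest picture that a camera, given by its name, has taken for a name from the list of things; names that differ only in an ending like _2 or _b are one class to them, and where a whole thing is asked for, a point or a joint stands for the part that bears it (a point fixed in the world has none). Each returns a list of dicts, best first, with "p" (0 to 1); they miss things now and then, are a little off and sometimes report something else, mostly with a low value. They report only what shows in the picture. A call takes as long as a camera call.
- regions_of(camera, name): "pixels" (420x560 bool, what is visible of it) and "bbox" ([left, top, right, bottom] in pixels, round what is visible of it).
- pinpoint(camera, name): "location" ([column, row] in pixels: a listed point, or the origin of a listed thing).
The state is a dict: "t": time; "q": joint angles; "qd": joint speeds; "joint_efforts": joint torques, N m; "eef_pos": TCP position; "ee_rot": TCP orientation; "force": force on the tool from outside, world axes, zero at the start; "moment": the same for the moment, N m; "width": finger opening in m.
Only numpy, scipy, OpenCV 4.12 (cv2) and the standard library are available. Lean on these libraries where they do the work, as an engineer would, in place of code of your own. Each camera call takes 0.05 s, during which the arm holds its last target. There are 200 camera calls.

### The job

Get at the battery in the green power box on the bench: one of the five identical flush plates along its near edge is a concealed catch, so feel across the plates with a fingertip, pressing each until one gives and the battery door behind springs open a little. Then push the door by its ridge all the way back to its stop with the fingertips. Leave the battery in its bay and everything else on the bench where it is; nothing is to be picked up.

Things in the scene. Friction and masses are not known exactly. Their poses are not given: they have to be found in the camera images.
- power_box: Green painted steel power box fixed to the bench, 260 mm (x) by 330 mm (y) by 85 mm high. Origin: centre of its underside; its x axis points from the near edge (plates) to the rear, y along the row of plates, z up. Behind the plates is the battery door, 90 mm (x) by 236 mm (y), top at z = 85 mm; shut, it spans x = -74 to 16 mm. Behind it is the rear deck, 5 mm lower, over which it slides.
- plate_row (a point): Centre of the top of the middle plate, at x = -102, y = 0, z = 85 mm in the box's frame. Five identical flush plates, each 40 mm (x) by 44 mm (y), lie along the box's y, centres at y = -100, -50, 0, 50, 100 mm, level with the 5 to 7 mm bare metal ribs around them (0.5 to 1 mm gaps). Four are rigid; one, any of the five, is the catch.
- catch (a joint): How far the catch plate is pressed in, m: 0 flush, 0.007 fully in. Springs back by itself. It takes about 1.5 N to start, 3.8 N at 4 mm where the door is let go, 5 N fully in.
- bay_door (a joint): How far the battery door has slid towards the rear (along the box's x), m: 0 shut (up to 0.001 of play), springs to about 0.022 when the catch is pressed, 0.075 at its stop. Pushing it takes 1 to 2 N when unlatched, and it stays where it is left; latched, it does not move.
- door_ridge (a point): Centre of the top of the ridge on the door: a bare metal rib 6 mm thick (along the box's x), 100 mm long (y), standing 12 mm above the door's top face (its top 97 mm above the bench). 51 mm of flat door lies in front of it (towards the plates) and 33 mm behind. The door is all in one piece with it. This point moves with the door.
- battery: Black battery block lying in the bay, 60 x 150 x 38 mm, hidden by the shut door. Origin: centre of its underside, 20 mm above the bench. Stays where it is.
- socket_mid (a point): Bystander: steel wrench socket 24 mm across, 34 mm tall, standing on the box's left (+y) end, beside the door. Point: its centre.
- spare_pack_mid (a point): Bystander: red spare battery pack 75 x 60 x 50 mm on the bench left of the box. Point: its centre.
- wrench: Bystander: flat steel wrench lying on the bench in front of the box, roughly along y. Origin: its underside.
- screwdriver: Bystander: screwdriver lying on the bench right of the box. Origin: its underside.
- tape: Bystander: roll of tape, 90 mm across, 24 mm high, lying on the bench right of the box. Origin: centre of its underside.
- spray_can: Bystander: spray can 54 mm across, 160 mm tall, standing far left on the bench. Origin: centre of its underside.
- parts_bin: Bystander: yellow open bin 130 x 100 x 60 mm, far right on the bench. Origin: centre of its underside.

How it is judged:
By the outcome, as a careful person would: the job done as asked, in the order asked, and still so for the second after the job is handed in, with the robot touching nothing.
It also fails if it takes over 51 s, if anything falls off the work surface, if the arm or the gripper's body presses on something with over 40 N, if the wrist force passes 120 N, or if a joint passes its speed limit or range.

## Working session

There is one attempt and no reset: what is moved stays moved. The work goes in short steps, Python scripts to look and compute and a shell command to move; the robot and the scene stay as the last step left them, time stands still between calls to the robot, and variables do not carry over. Pictures are saved under pics/ and viewed, about 8 in all and at most 12, crops included, and the job is handed in when it is done.

```bash
mkdir -p pics
cat > h.py <<'E'
import numpy as np, cv2
from station import telemetry, grab_frame, arm, regions_of, pinpoint
def ray(f,uv):
    d=np.array([(uv[0]-f["cx"])/f["fx"],(uv[1]-f["cy"])/f["fy"],1.]); R=np.array(f["R"]); t=np.array(f["t"])
    return -R.T@t, R.T@d
def at_z(f,uv,z):
    c,d=ray(f,uv); return c+d*(z-c[2])/d[2]
def proj(f,X):
    p=np.array(f["R"])@np.array(X)+np.array(f["t"]); return [f["fx"]*p[0]/p[2]+f["cx"],f["fy"]*p[1]/p[2]+f["cy"]]
def save(f,n): cv2.imwrite("pics/"+n,f["pixels"][:,:,::-1])
E
python3 - <<'E'
from h import *
s=telemetry.get_state(); print(s)
for c in("top","side"):
    f=grab_frame(c); save(f,c+"0.png"); print(c,"cam",ray(f,(0,0))[0].round(3))
    for n,z in(("power_box",0),("plate_row",.085),("door_ridge",.097),("socket_mid",.102),("spare_pack_mid",.025),("wrench",0),("spray_can",0)):
        for r in pinpoint(c,n)[:2]: print(n,np.round(r["p"],2),np.round(r["location"],1),at_z(f,r["location"],z).round(4))
    for n in ("power_box","plate_row"):
      for r in regions_of(c,n)[:1]:
        m=r["pixels"].astype(np.uint8); pts=np.argwhere(m)[:,::-1].astype(np.float32)
        print(n,r["p"],r["bbox"],cv2.minAreaRect(pts))
a=cv2.imread("pics/top0.png")
E
```

```text
{'t': 0.0, 'q': array([ 1.61610756e+00,  3.59371366e-01,  1.10841039e-02, -3.49169669e-04,
       -1.22413385e+00, -2.88092710e-01]), 'qd': array([ 0.0014025 , -0.00155889,  0.00104923, -0.00127254, -0.00047902,
        0.00015323]), 'joint_efforts': array([-1.27568356e-06, -5.82721245e+01,  2.93058693e+01,  6.99716493e+00,
        7.05792612e-03, -1.60461550e-04]), 'eef_pos': array([0.16218627, 0.65472026, 0.22564391]), 'ee_rot': array([-3.14144569e+00, -1.65109657e-03, -1.81369683e+00]), 'force': array([-0.19000716,  0.16589958, -0.52149225]), 'moment': array([-0.03519928, -0.07004393,  0.01649596]), 'width': 0.08749198514463095}
top cam [0.277 0.005 1.486]
power_box 0.7 [ 96.5 237.9] [0.5102 0.4841 0.    ]
power_box 0.69 [254.9 206.7] [0.5893 0.0338 0.    ]
plate_row 0.96 [254.2 233.4] [0.4984 0.0355 0.085 ]
plate_row 0.23 [361.3 229.9] [ 0.5007 -0.2525  0.085 ]
door_ridge 0.71 [254.8 201.8] [0.5824 0.0319 0.097 ]
socket_mid 0.66 [205.  161.9] [0.6956 0.1649 0.102 ]
socket_mid 0.37 [270.7 272.2] [ 0.3921 -0.0059  0.102 ]
spare_pack_mid 0.77 [170.5 192.8] [0.6303 0.2716 0.025 ]
wre
[... 169 characters left out ...]
124.0), 90.0)
plate_row 0.55 [192.3, 149.1, 313.7, 247.3] ((254.0, 199.5), (97.0, 122.0), 90.0)
side cam [-0.021 -0.948  0.882]
power_box 0.76 [281.2 218.4] [0.6034 0.0252 0.    ]
plate_row 0.94 [255.2 206.8] [0.5053 0.0318 0.085 ]
door_ridge 0.65 [271.7 194.1] [0.5816 0.0507 0.097 ]
socket_mid 0.53 [279.6 165.5] [0.7042 0.1921 0.102 ]
spare_pack_mid 0.58 [252.7 178.2] [0.6331 0.2788 0.025 ]
spare_pack_mid 0.25 [236.1 240.2] [ 0.402  -0.0203  0.025 ]
wrench 0.8 [235.6 238.7] [0.4165 0.0145 0.    ]
spray_can 0.93 [203.4 170.6] [0.5091 0.4804 0.    ]
plate_row 0.58 [227.0, 169.1, 337.2, 255.8] ((281.9871826171875, 207.73492431640625), (83.45662689208984, 100.61382293701172), 67.93209838867188)
```

View pics/top0.png

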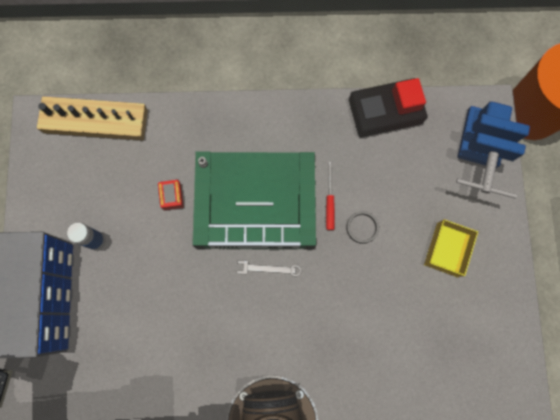

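View pics/side0.png

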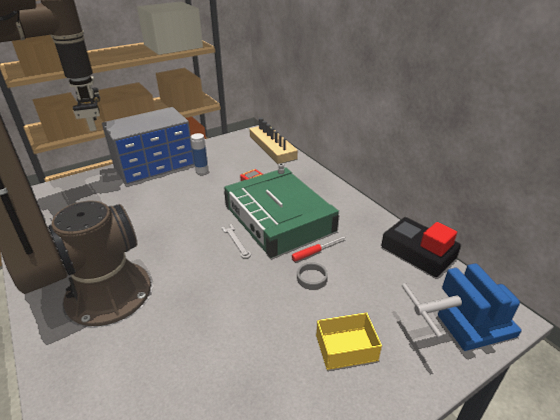

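Top view: the box spans about columns 193–317, rows 150–248, nearly aligned with the world axes. The plates are at row ~235, the ridge is at (254,203), the socket at (202,160), and the wrench at (268,269) in front. The side view agrees and shows the gripper beside the blue cabinet. I'll swing −y first, staying clear of the cabinet, and turn the jaws along x so that one finger can press while the other hangs in front of the box.

```bash
python3 -m inch '1 0 -5.5 2 0 0 -6; 1 0.3 -11.5 3 0 0 -14; 1 2.8 -17 3 0 0 -22; 1 6.3 -22 3 0 0 -30; 1 9.8 -27 3 0 0 -38; 1 13.3 -32 2 0 0 -46; 1 16.8 -37 1 0 0 -54; 1 20.8 -41.5 0 0 0 -62; 1 24.3 -46.5 -1 0 0 -70; 1 26.8 -50.5 -2 0 0 -76; 1 28.4 -52.1 -2.6 0 0 -76; 1 28.4 -52.1 -2.6 0 0 -76'
python3 - <<'E'
from h import *
s=telemetry.get_state(); print(s["eef_pos"],s["ee_rot"],s["force"])
f=grab_frame("wrist"); save(f,"w1.png")
for n,z in(("plate_row",.085),("door_ridge",.097)):
    for r in pinpoint("wrist",n)[:2]: print(n,r["p"],r["location"],at_z(f,r["location"],z))
E
```

```text
t: 2.5
eef_pos: [0.4467, 0.1328, 0.2001]
ee_rot: [-3.141, -0.001, 3.14]
force: [0.6, 0.1, 0.2]
width: 0.0877
[0.44673049 0.13281227 0.20010036] [-3.14090137e+00 -7.84234641e-04  3.14034225e+00] [0.56446829 0.14995516 0.19950411]
plate_row 0.58 [318.3, 53.9] [0.41623937 0.01232092 0.085     ]
door_ridge 0.8 [104.7, 86.3] [0.57993821 0.03650361 0.097     ]
door_ridge 0.38 [316.4, 53.8] [0.4189539  0.01419732 0.097     ]
```

View pics/w1.png

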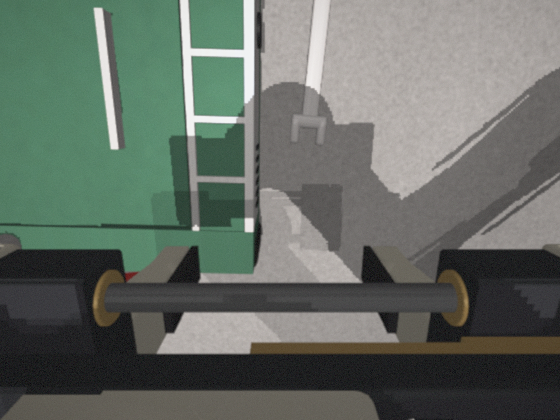

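The wrist view shows the plate strip between columns ~190 and ~250, with cross ribs at rows ~51, 119, 179 and 231 (the +y end). The ridge is at (108,80), and the left finger looks well placed in x. I'll convert these pixels to positions.

Run:
```python
from h import *
f=grab_frame("wrist")
for p in [(217,51),(219,119),(221,179),(222,231),(190,51),(250,51),(196,179),(250,179),(99,10),(118,149),(260,60),(260,240),(255,272)]: print(p,at_z(f,p,.097 if p[0] in(99,118) else .085).round(4))
```

```text
(217, 51) [0.4949 0.012  0.085 ]
(219, 119) [0.4961 0.0629 0.085 ]
(221, 179) [0.497  0.1131 0.085 ]
(222, 231) [0.4986 0.1611 0.085 ]
(190, 51) [0.5159 0.012  0.085 ]
(250, 51) [0.4692 0.0119 0.085 ]
(196, 179) [0.5187 0.1131 0.085 ]
(250, 179) [0.4719 0.1131 0.085 ]
(99, 10) [ 0.5763 -0.0128  0.097 ]
(118, 149) [0.5767 0.0861 0.097 ]
(260, 60) [0.4616 0.0184 0.085 ]
(260, 240) [0.4642 0.1699 0.085 ]
(255, 272) [0.4695 0.2025 0.085 ]
```

```bash
python3 -m inch '1 -0.6 0.4 -5; 1 -0.6 0.4 -9; 1 -0.6 0.4 -10.5 0 0 0; 1 -0.6 0.4 -10.8 0 0 0' 2>&1 | tail -3; python3 -m inch '1 -0.6 0.4 -5 0 0 0; 1 -0.6 0.4 -9 0 0 0; 1 -0.6 0.4 -10.5 0 0 0; 1 -0.6 0.4 -10.8 0 0 0; 1 -0.6 0.4 -10.8 0 0 0'
python3 - <<'E'
from h import *
f=grab_frame("wrist"); save(f,"w2.png")
E
```

```text
invalid input at $[0]: expected 7 numbers
t: 3.32
eef_pos: [0.4403, 0.1395, 0.0936]
ee_rot: [3.141, 0.001, -3.138]
force: [-0.1, 0.2, -0.2]
width: 0.0875
```

View pics/w2.png

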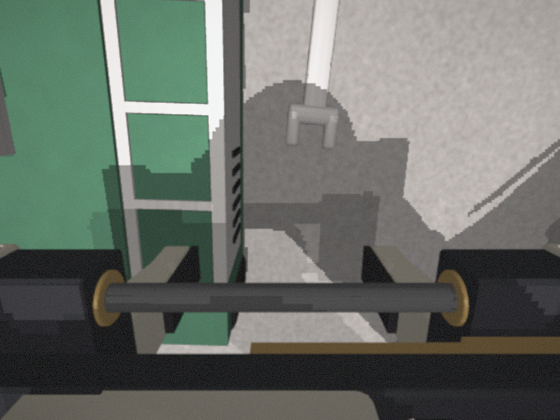

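The left finger hovers over the +y end plate, between the rear rib (col ~130) and front rib (col ~220), and the other finger is clear in front of the box. Pressing down gently.

```bash
python3 -m inch '1 0 -0.2 -0.7 0 0 0; 1 0 -0.2 -0.9 0 0 0; 1 0 -0.2 -0.9 0 0 0'; python3 -m inch '1 0 0 -0.1 0 0 0;1 0 0 -0.2 0 0 0;1 0 0 -0.2 0 0 0'
```

```text
t: 3.75
eef_pos: [0.4405, 0.1375, 0.0852]
ee_rot: [3.14, 0.002, -3.138]
force: [-2.8, -0.1, 3.8]
width: 0.0878
t: 4.12
eef_pos: [0.4407, 0.1375, 0.0849]
ee_rot: [3.14, 0.003, -3.138]
force: [-10.7, -1.4, 22.2]
width: 0.0877
```

Plate y=+100 is rigid. On to the next one.

```bash
python3 -m inch '1 -0.1 0 1 0 0 0;1 -0.1 -5 1 0 0 0;1 -0.1 -5 0.7 0 0 0;1 -0.1 -5 0.2 0 0 0;1 -0.1 -5 -0.1 0 0 0;1 -0.1 -5 -0.2 0 0 0;1 -0.1 -5 -0.2 0 0 0'
```

```text
t: 5.0
eef_pos: [0.4398, 0.0878, 0.0829]
ee_rot: [3.14, 0.003, -3.137]
force: [-0.2, -2.1, 0.9]
width: 0.0877
```

It seems to give (z 82.9 mm at ~1 N). Pressing further.

```bash
python3 -m inch '1 0 0 -0.2 0 0 0;1 0 0 -0.3 0 0 0;1 0 0 -0.35 0 0 0;1 0 0 -0.35 0 0 0'
python3 - <<'E'
from h import *
f=grab_frame("wrist"); save(f,"w3.png")
g=grab_frame("top");print([at_z(g,r["location"],.097) for r in pinpoint("top","door_ridge")[:1]])
E
```

```text
t: 5.5
eef_pos: [0.4399, 0.0879, 0.0794]
ee_rot: [3.14, 0.003, -3.137]
force: [-1.2, -1.2, 3.6]
width: 0.0875
[array([0.60572388, 0.03627273, 0.097     ])]
```

View pics/w3.png

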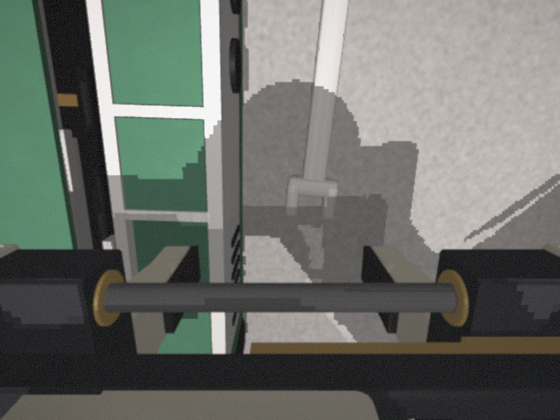

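The gap behind the plates (cols ~50–90) shows the door sprung open, and the top camera puts the ridge at x≈0.606 (about 24 mm of travel). Lifting, closing the fingers and moving in front of the ridge.

```bash
python3 -m inch '1 0 0 2 0 0 0;0 0 0 5 0 0 0;0 5 -2.5 5 0 0 0;0 10 -5.2 5 0 0 0;0 11.8 -5.2 5 0 0 0;0 11.8 -5.2 5 0 0 0;0 11.8 -5.2 5 0 0 0;0 11.8 -5.2 5 0 0 0;0 11.8 -5.2 3 0 0 0;0 11.8 -5.2 3 0 0 0' 10
python3 - <<'E'
from h import *
f=grab_frame("wrist"); save(f,"w4.png")
for r in pinpoint("wrist","door_ridge")[:2]: print(r["p"],r["location"],at_z(f,r["location"],.097))
E
```

```text
t: 6.9
eef_pos: [0.5564, 0.0359, 0.1087]
ee_rot: [3.14, 0.001, -3.137]
force: [-0.8, 0.2, 0.0]
width: 0.0038
0.71 [205.2, 249.4] [0.5988914  0.03491831 0.097     ]
```

View pics/w4.png

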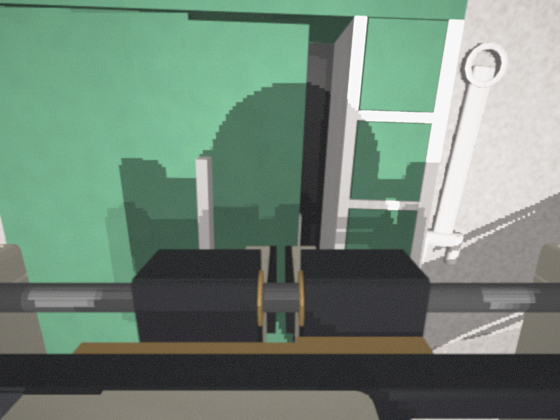

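The closed fingertips are over the door flat, between the ridge (cols 197–213) and the door's front edge (col ~305). Lowering to 4 mm above the door and starting the push.

```bash
python3 -m inch '0 0.4 0 -1 0 0 0;0 0.4 0 -1.9 0 0 0;0 0.4 0 -1.95 0 0 0;0 0.4 0 -1.95 0 0 0'; python3 -m inch '0 0.5 0 0 0 0 0;0 1 0 0 0 0 0;0 1.5 0 0 0 0 0;0 2 0 0 0 0 0;0 2.5 0 0 0 0 0;0 3 0 0 0 0 0;0 3 0 0 0 0 0'
```

```text
t: 7.5
eef_pos: [0.5617, 0.036, 0.0904]
ee_rot: [3.14, 0.003, -3.137]
force: [0.7, 0.1, 0.5]
width: 0.0004
t: 8.38
eef_pos: [0.5922, 0.036, 0.0903]
ee_rot: [3.14, 0.003, -3.137]
force: [-0.2, -0.2, -0.7]
width: 0.0003
```

```bash
python3 -m inch '0 0.5 0 -0.1 0 0 0;0 1 0 -0.1 0 0 0;0 1.5 0 -0.1 0 0 0;0 2 0 -0.1 0 0 0;0 2.5 0 -0.1 0 0 0;0 3 0 -0.1 0 0 0;0 3 0 -0.1 0 0 0'
python3 - <<'E'
from h import *
g=grab_frame("wrist");save(g,"w5.png");print([at_z(g,r["location"],.097) for r in pinpoint("wrist","door_ridge")[:1]])
g=grab_frame("top");print([at_z(g,r["location"],.097) for r in pinpoint("top","door_ridge")[:1]])
E
```

```text
t: 9.25
eef_pos: [0.6229, 0.0362, 0.0893]
ee_rot: [3.14, 0.004, -3.137]
force: [-0.9, 0.4, 0.7]
width: 0.0003
[array([0.64116945, 0.03304937, 0.097     ])]
[array([0.64985003, 0.02835721, 0.097     ])]
```

View pics/w5.png

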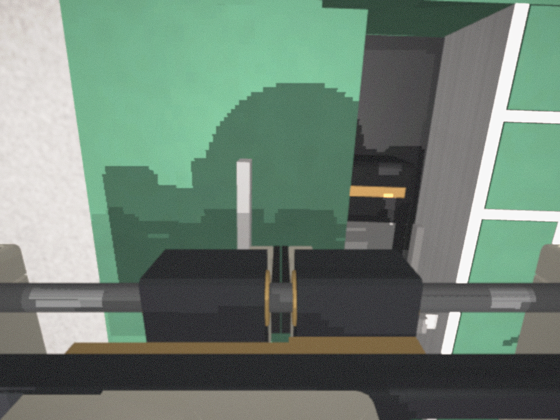

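The ridge (col ~244) is against the fingers and the bay is opening, with the battery visible at (380,190). About 10 mm to go, so I'll push on slowly until the force rises.

```bash
python3 -m inch '0 0.3 0 0 0 0 0;0 0.6 0 0 0 0 0;0 0.8 0 0 0 0 0;0 0.8 0 0 0 0 0'; python3 -m inch '0 0.15 0 0 0 0 0;0 0.3 0 0 0 0 0;0 0.3 0 0 0 0 0'
```

```text
t: 9.95
eef_pos: [0.6307, 0.0363, 0.0894]
ee_rot: [3.14, 0.004, -3.137]
force: [0.1, 0.3, 0.3]
width: 0.0005
t: 10.32
eef_pos: [0.6339, 0.0363, 0.0894]
ee_rot: [3.14, 0.004, -3.137]
force: [-0.5, 1.0, -0.0]
width: 0.0005
```

```bash
python3 -m inch '0 0.15 0 0 0 0 0;0 0.3 0 0 0 0 0;0 0.3 0 0 0 0 0'; python3 -m inch '0 0.15 0 0 0 0 0;0 0.3 0 0 0 0 0;0 0.3 0 0 0 0 0'
```

```text
t: 10.7
eef_pos: [0.6346, 0.036, 0.089]
ee_rot: [3.14, 0.0, -3.137]
force: [-8.5, 2.0, 3.9]
width: 0.0003
t: 11.08
eef_pos: [0.6346, 0.0358, 0.0884]
ee_rot: [3.141, -0.005, -3.138]
force: [-9.6, 1.9, 6.0]
width: -0.0
```

The fingers stopped dead at x=0.6346 with ~9 N, so this is the stop. Backing off, lifting away and checking.

```bash
python3 -m inch '0 -0.8 0 0.2 0 0 0;0 -1.5 0 0.5 0 0 0;0 -1.5 0 4 0 0 0;0 -4 0 8 0 0 0;0 -9 0 11 0 0 0;0 -14 0 13 0 0 0;0 -16 0 13 0 0 0;0 -16 0 13 0 0 0'
python3 - <<'E'
from h import *
s=telemetry.get_state();print(s["force"])
g=grab_frame("wrist");save(g,"w6.png")
for c in("wrist","side","top"):
    g=grab_frame(c);print(c,[(r["p"],at_z(g,r["location"],.097)) for r in pinpoint(c,"door_ridge")[:1]])
    if c=="top":
        for n in("wrench","socket_mid","spare_pack_mid"): print(n,[np.round(r["location"],1) for r in pinpoint(c,n)[:1]])
        cv2.imwrite("pics/t6.png",cv2.resize(g["pixels"][120:300,130:400,::-1],None,fx=2.5,fy=2.5))
E
```

```text
t: 12.08
eef_pos: [0.4739, 0.036, 0.2198]
ee_rot: [3.139, -0.002, -3.137]
force: [0.8, 0.0, 0.3]
width: 0.0005
[0.80938022 0.02047815 0.3422353 ]
wrist [(0.89, array([0.65312177, 0.0346537 , 0.097     ]))]
side [(0.58, array([0.64740876, 0.02686732, 0.097     ]))]
top [(0.64, array([0.65128184, 0.04108486, 0.097     ]))]
wrench [array([270.1, 270.1])]
socket_mid [array([204.1, 163.2])]
spare_pack_mid [array([172.1, 193.4])]
```

View pics/w6.png

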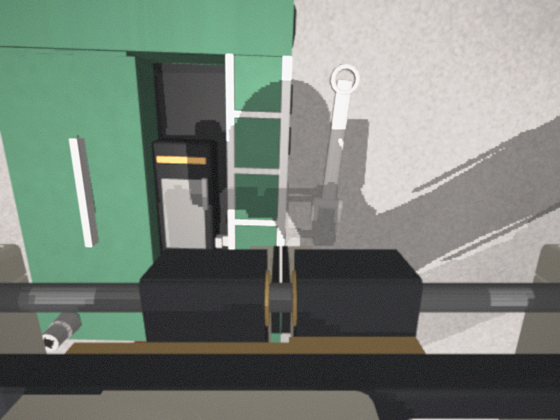

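View pics/t6.png

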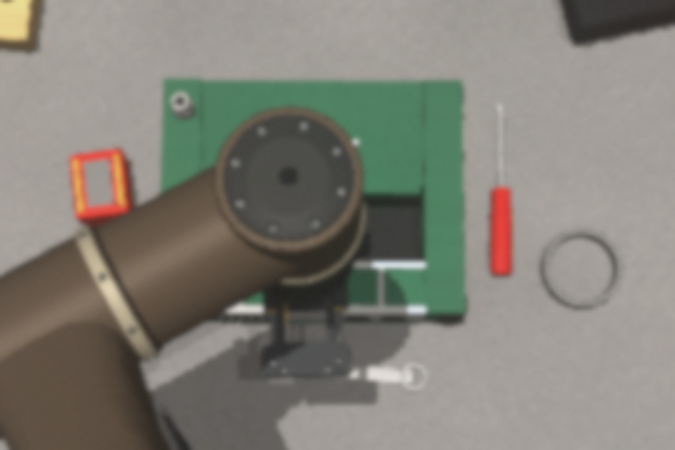

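The wrist camera puts the ridge at x=0.653, against about 0.577 when shut, which is 76 mm of travel and so at the stop. The battery is lying in the bay, the bystanders are where they were, and the tool is clear with no load.

```bash
python3 -c "
from station import arm; print(arm.job_done())"
```

```text
the job is handed in; nothing more can be done
None
```

The battery door is open to its stop, and I've handed the job in at about 12 s of robot time (no verdict is reported).

- **Finding the catch:** I pressed the plates with one fingertip, starting at the +y end. The plate at y = +100 mm was rigid, holding at 22 N. The plate at y = +50 mm gave at about 1–4 N and the door sprang open by roughly 22 mm. I did not need to press the other three.
- **Opening the door:** I closed the fingers and pushed the ridge back until they stopped dead with about 9 N. I then backed off and lifted the tool clear.

**Last checks:**
- **Door travel:** The wrist camera put the ridge about 76 mm from its shut position, against a 75 mm stop. The side and top cameras put the ridge within about 6 mm of the wrist camera's figure.
- **Battery and other things:** The battery showed in its bay. The wrench, socket and spare pack were within 2 pixels of where they started. The screwdriver and tape looked unmoved. The spray can and parts bin were outside the last crop, and the arm stayed well away from them.
- **Contact:** The wrist force read about zero with the tool lifted away.

One move command was refused for a typing error in its rows and moved nothing. No check failed.

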